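Emboss a soap box in the lever press

ROBOT

A 6-joint arm with a two-finger parallel gripper is mounted at the origin on a cart in front of the work surface, level with it; the furniture and walls round the work are solid. World frame = base frame: x ahead of the robot, y to its left, z up, the work surface at z = 0. Lengths are in m, angles in degrees, forces in N, time in s.
With the tool pointing down it reaches from about 0.325 to 0.875 m from the base axis. Payload 4.4 kg.
Tool frame: the origin (TCP) lies midway between the tips of the shut fingers; the grasp point (between the pads) lies 19 mm behind it; z points along the fingers, y is the line along which they close (so a half turn about z gives the same grasp; the last joint's range is limited). The gripper opens to 85 mm and grips with 20 to 120 N. Pads are 22 mm wide; open, the fingers measure 114 mm over their backs; the gripper's body (76 mm by 85 mm) begins 54 mm behind the grasp point. The pads swing forward as they close: fully open they stand 13 mm farther back than shut.
Start: joints at [54.803, 11.837, 88.321, -0, 79.842, -8.623], TCP at [0.257, 0.514, 0.231] pointing down, gripper open.
Joint ranges: [-156.59, 156.59], [-49.26, 127.26], [12.9, 141.05], [-63.56, 243.56], [4.71, 150.69], [-161.64, 161.64]. Speed limits (degrees/s): [159.86, 159.86, 180, 180, 180, 180].

INTERFACE

Orientations are given as a 3x3 rotation matrix whose columns are the frame's x, y, z axes.
In Python, from plant import * gives the robot as it stands.
- The arm moves only by the tool carry_out, never from a script. Its argument "targets" is a list of rows, each a list of 4 numbers: the shift along the tool's x, y, z in mm, then the turn about the tool's z in degrees. A call has 1 to 10 rows; each row is the pose to reach, as a shift and turn from the pose commanded when the call began, along the tool's axes at that moment; what a row does not reach only later rows make up. A row lasts 1/12 s, in which the tool goes at most 41.7 mm and 7.16 degrees, less where a joint would pass 70% of its speed; a pose out of reach is approached as far as the arm can. A call with a gripper value outside its range is refused whole. "gripper" is the closure, from 0 (fully open) to 1 (shut), set as the call begins (left out, the last holds). The fingers move at their own pace and stop on an object; the grip force is fixed at half the most. Time passes only in rows, so rows that repeat a pose let the fingers close. It gives the time, the measured TCP pose, the force, the opening and the grip force at its end, in the units of the state.
- read_state(): the state, without advancing time (a new reading comes with each control period).
- get_image(name): name is "scene" or "top"; returns the picture (400x640x3 uint8, red, green, blue); there is no depth.
- camera_params(name): a dict with "fx", "fy", "cx", "cy" (pixels), "R" (3x3) and "t" (3): a world point X has camera coordinates R X + t. Camera axes: x right, y down, z forward; pixel columns grow to the right and rows downward; lengths in m; the calibration is good to about 2 mm. A picture is of the moment at which its call begins. camera_params takes no time and is no camera call.
- close_job(): hands the job in; it is judged then, once.
The state is a dict: "clock": time; "joints": joint angles; "qd": joint speeds; "joint_efforts": joint torques, N m; "position": TCP position; "tool_rot": TCP orientation; "wrist_force": force on the tool from outside, world axes, zero at the start; "wrist_torque": the same for the moment, N m; "grip_width": finger opening in m; "grip_force": force on a finger pad.
Only numpy, scipy, OpenCV 4.12 (cv2) and the standard library are available. Lean on these libraries where they do the work, as an engineer would, in place of code of your own. Each camera call takes 0.05 s, during which the arm holds its last target. There are 200 camera calls.

TASK

Emboss the plain white soap box with the shop's green bench press: lay it flat in the pocket of the press's open drawer, its long side running front to back, let go of it, and slide the drawer fully shut under the die. Then press the spring-return lever down past its first and second clicks to the third, which is the pressure for boxboard, and finish while still holding it there, because the lever springs back as soon as it is let go. Leave the lever alone until the drawer is shut, and do not disturb the other two boxes or the round tin.

Things in the scene. Friction and masses are not known exactly. Their poses are not given: they have to be found in the camera images.
- white_soap_box: plain white boxed soap, 56 x 78 x 26 mm (its own x, y, z), about 0.12 kg; origin at the centre of its underside; it lies flat, long side along its y axis; pinch it across its 56 mm side. It changes places with the lilac soap box and the green balm box
- lilac_soap_box: bystander: pale pink and lilac flowered soap box, 56 x 78 x 26 mm, origin at the centre of its underside
- green_balm_box: bystander: sage green balm box, 50 x 50 x 22 mm, origin at the centre of its underside
- pink_tin: bystander: round flowered slip-lid tin, 74 mm across, 32 mm high, standing in front and to the left of the press, near the counter's edge; origin at the centre of its underside
- press: green enamelled bench embossing press, fixed; origin on the counter below the ram, x to its back, y to its left; its front and drawer face -x. Foot plate 130 mm wide, 80 mm to the front and 150 mm to the back; rails 40 mm high; head y -43 to 43 mm, front face at x -26 mm, 120 to 236 mm high (detent wheel and plunger out to x -44 mm and up to 266 mm); column behind
- drawer_pocket (a point): centre of the pocket floor, 34 mm above the counter, axes as the press's. Pocket 90 mm along x, 68 mm along y, in a steel rim 8 mm high, 6 mm thick (its top 42 mm above the counter); the wooden drawer front stands 81 to 91 mm in front (-x) of this point, 130 mm wide, 14 to 60 mm above the counter; with the drawer shut this point lies under the die
- drawer_pull (a point): foremost middle point of the brass bar pull on the drawer front (bar 9 mm thick, 64 mm wide across the drawer, 40 mm above the counter, 15 mm in front of the wooden front); push here to shut the drawer
- drawer (a joint): how far the drawer is pulled out to the press's front, m: 0 shut, 0.125 fully out; it slides with about 1.5 N of friction and stays where it is left; it starts 0.11 to 0.125 out
- die: brass die under the ram, 44 x 44 mm with a round 28 mm face, sprung by up to 10 mm; origin 2.5 mm above its face, which hangs 70 mm above the counter at rest. At the third click it presses on the lid of a box in the shut drawer with about 15 N
- lever: the lever with its oak grip; its origin lies on its turning axis, in the middle of the arm's thickness, 32 mm in front of the press origin and 185 mm above the counter; the axis runs along the press's x, the arm sticks out to the press's left (+y)
- lever_turn (a joint): how far the lever is pressed down, rad: 0 at rest (arm 0.42 rad above level), stop at 0.80. Clicks at 0.25, 0.50 and 0.75 (third), ridges before them at about 0.125, 0.375, 0.625. A spring returns it to 0 from anywhere: a push at the grip takes 3 to 7 N as far as the second click, about 10 N over the last ridge, 8 to 12 N to stay at the third. One rad lowers the ram 20 mm
- lever_grip (a point): turned oak grip on the lever's end, 90 mm long along the arm, 25 mm thick; this point is its middle, 150 mm from the lever's axis: 246 mm above the counter at rest, about 136 mm at the third click. It can be pinched from above across the press's x, turning between the pads, or pushed down from above

How it is judged (in metres and radians):
On the way, in this order (a step that is already met when the one before it is completed fails the run):
1. the white soap box lies in the pocket of the open drawer, let go (value of joint drawer above 0.06 m and x of white_soap_box in the frame of drawer_pocket between -0.012 and 0.012 m and y of white_soap_box in the frame of drawer_pocket between -0.012 and 0.012 m and z of white_soap_box in the frame of drawer_pocket between -0.004 and 0.004 m and angle between the y axis of white_soap_box and the x axis of drawer_pocket, either way round below 0.25 rad and contact force between the fingers and white_soap_box below 0.3 N), for 0.2 s.
2. the drawer is fully shut with the box in it (value of joint drawer below 0.004 m and z of white_soap_box in the frame of drawer_pocket below 0.004 m), for 0.2 s.
3. the lever is pressed to the third click, the die on the box (value of joint lever_turn above 0.68 rad and contact force between die and white_soap_box above 5 N), for 0.3 s.
At the end, for the whole second after the job is handed in: robot still pushing the lever grip (over 1 N) at the third click (lever above 0.68 rad), drawer shut within 4 mm, white soap box flat in the pocket (16 mm of centre, 4 mm of floor, 0.25 rad of straight) and the die pressing on it with over 5 N (all of step 2 and all of step 3 and z of white_soap_box in the frame of drawer_pocket above -0.004 m and horizontal distance between white_soap_box and drawer_pocket below 0.016 m and angle between the y axis of white_soap_box and the x axis of drawer_pocket, either way round below 0.25 rad and contact force between any of the fingers, the arm and lever above 1 N); the arm keeps its last pose, push and grip.
It fails at once if the lever is pressed while the drawer is not shut (value of joint lever_turn above 0.15 rad and value of joint drawer above 0.01 m).
It fails at once if the lilac soap box is disturbed (distance of lilac_soap_box from where it was at the start of the episode above 0.03 m).
It fails at once if the green balm box is disturbed (distance of green_balm_box from where it was at the start of the episode above 0.03 m).
It fails at once if the tin is disturbed (distance of pink_tin from where it was at the start of the episode above 0.03 m).
It also fails if it takes over 72 s, if anything falls off the work surface, if the arm or the gripper's body presses on something with over 40 N, if the wrist force passes 120 N, or if a joint passes its speed limit or range.

## Working session

There is one attempt and no reset: what is moved stays moved. The work goes in short steps, Python scripts to look and compute and a tool call to move; the robot and the scene stay as the last step left them, time stands still between calls to the robot, and variables do not carry over. Pictures are saved under pics/ and viewed, at most 10 in all, crops included, and the job is handed in when it is done.

Besides the shell and the picture viewer there is one more tool, called after "Emit:" by a JSON object that holds its "op" and its "data". carry_out: Moves the arm, as the interface text tells. Its arguments: {"type":"object","properties":{"targets":{"type":"array","items":{"type":"array","items":{"type":"number"}}},"gripper":{"type":"number"}},"required":["targets"]}

```bash
mkdir -p pics
python3 - <<'E'
from plant import *
import cv2,numpy as np
np.set_printoptions(precision=4,suppress=True)
for n in("scene","top"):
    cv2.imwrite(f"pics/{n}0.png",get_image(n)[:,:,::-1]); print(n,camera_params(n))
s=read_state();print(s["clock"],s["position"],s["tool_rot"],s["grip_width"])
E
```

```text
scene {'fx': 395.21811504798654, 'fy': 395.21811504798654, 'cx': 315.8170042427685, 'cy': 200.99720000151513, 'R': array([[ 0.719 , -0.6949,  0.0139],
       [-0.3663, -0.3958, -0.8421],
       [ 0.5907,  0.6004, -0.5391]]), 't': array([-0.3734,  0.3331,  1.0743])}
top {'fx': 493.5889139192573, 'fy': 493.5889139192573, 'cx': 318.1540620820692, 'cy': 199.8571933627367, 'R': array([[-0.2642, -0.9645, -0.0027],
       [-0.7716,  0.213 , -0.5994],
       [ 0.5786, -0.1562, -0.8005]]), 't': array([0.1177, 0.4704, 1.5282])}
0.1 [0.2568 0.5137 0.2302] [[-0.8944  0.4473 -0.0012]
 [ 0.4473  0.8944 -0.0017]
 [ 0.0003 -0.0021 -1.    ]] 0.08563874614406501
```

View pics/scene0.png

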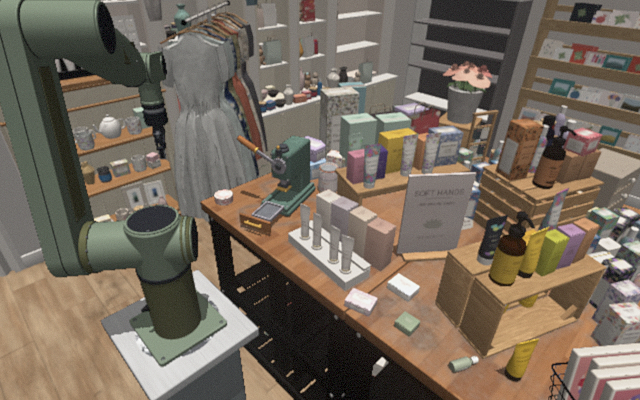

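View pics/top0.png

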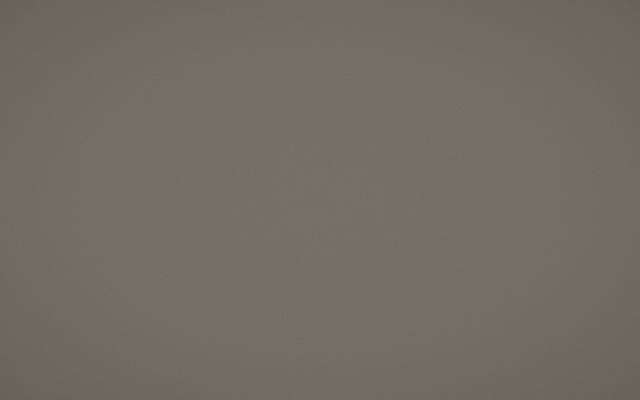

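The scene view shows the white box near (403,287), lilac at (361,300), balm at (406,323), the open drawer near (262,213) and the tin near (224,197). The top view is a flat grey, so it is blocked or dead. I'll crop the scene and check the top view again.

Run:
```python
from plant import *
import cv2,numpy as np
i=get_image("scene")[:,:,::-1]
a=cv2.resize(i[125:245,200:330],None,fx=5,fy=5,interpolation=cv2.INTER_CUBIC)
b=cv2.resize(i[265:345,330:450],None,fx=6,fy=6,interpolation=cv2.INTER_CUBIC)
cv2.imwrite("pics/press.png",a);cv2.imwrite("pics/box.png",b)
t=get_image("top");print(t.reshape(-1,3).mean(0),t.std())
c=camera_params("top");print(-c["R"].T@c["t"]);c=camera_params("scene");print(-c["R"].T@c["t"])
```

```text
[113.47728906 109.01485547 100.56989453] 6.038566399078547
[-0.49021341  0.25210886  1.50553546]
[-0.24411557 -0.77264052  0.86489102]
```

View pics/press.png

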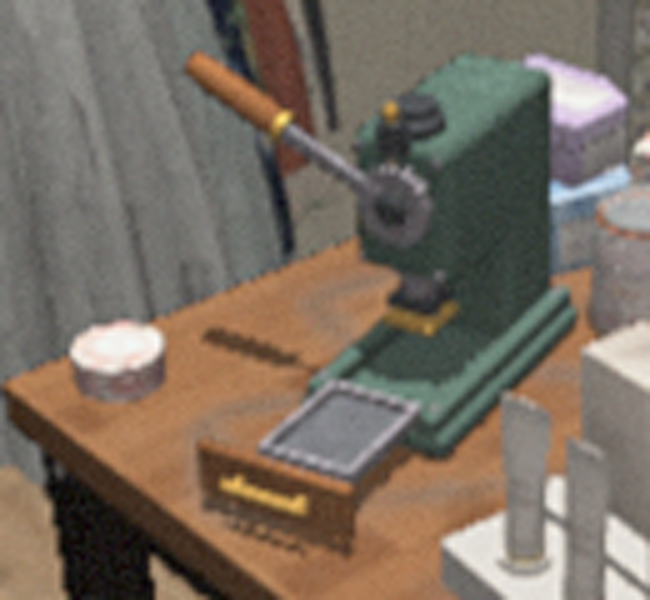

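View pics/box.png

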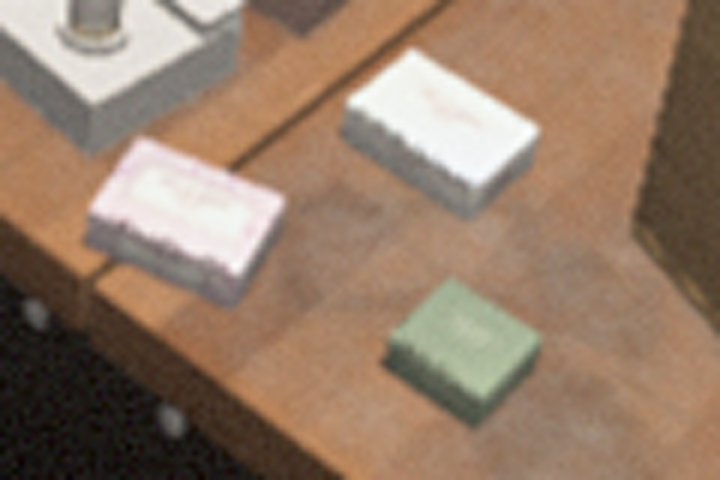

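The crops show the press corners and the white box's lid corners clearly: crop pixels (345,103), (412,48), (540,130), (472,183). The drawer rim corners are around (262,447) to (420,403). I'll fit both poses from these.

```bash
cat > h.py <<'E'
from plant import *
import cv2,numpy as np
from scipy.optimize import least_squares
np.set_printoptions(precision=4,suppress=True)
def proj(X,n="scene"):
    c=camera_params(n);P=np.atleast_2d(X)@c["R"].T+c["t"]
    return np.c_[c["fx"]*P[:,0]/P[:,2]+c["cx"],c["fy"]*P[:,1]/P[:,2]+c["cy"]]
def place(L,x,y,a):
    c,s=np.cos(a),np.sin(a);return np.asarray(L)@np.array([[c,s,0],[-s,c,0],[0,0,1]])+[x,y,0]
def full(p,k,o): return (np.asarray(p,float)+.5)/k-.5+o
E
python3 - <<'E'
from h import *
# white box, with free height
L=np.array([[-28,-39,0],[28,-39,0],[28,39,0],[-28,39,0]])/1e3
px=full([[345,103],[412,48],[540,130],[472,183]],6,[330,265])
best=None
for k in range(4):
  for a0 in np.arange(-2,2,.5):
    r=least_squares(lambda p:(proj(place(L,*p[:3])+[0,0,p[3]])-np.roll(px,k,0)).ravel(),[.6,-.3,a0,.026])
    if best is None or r.cost<best.cost:best=r
print("box free z",best.x,np.degrees(best.x[2]),best.cost)
k=best
b2=min((least_squares(lambda p:(proj(place(L,*p)+[0,0,.026])-np.roll(px,j,0)).ravel(),best.x[:3]) for j in range(4)),key=lambda r:r.cost)
print("box z fixed",b2.x,np.degrees(b2.x[2]),b2.cost)
def model(p):
    x,y,a,d=p
    c,s=np.cos(.42),np.sin(.42)
    D=[[-.091-d,.065,.06],[-.091-d,-.065,.06],[-.091-d,-.065,.014],[-.091-d,.065,.014],
       [.051-d,.04,.042],[.051-d,-.04,.042],[-.051-d,-.04,.042],[-.051-d,.04,.042],
       [-.032,.195*c,.185+.195*s],[-.032,.105*c,.185+.105*s],[-.080,-.065,0]]
    return proj(place(D,x,y,a))
P=full([[200,443],[355,490],[350,552],[203,508],[333,380],[420,403],[345,475],[262,447],[192,62],[283,122],[435,458]],5,[200,125])
r=min((least_squares(lambda p:(model(p)-P).ravel(),[.4,.5,a,.118],loss="soft_l1") for a in np.arange(-2,2,.5)),key=lambda r:r.cost)
print(r.x,np.degrees(r.x[2]),r.cost);print(model(r.x)-P)
x,y,a,d=r.x
print("pocket,pull,grip",place([[-d,0,.034],[-d-.106,0,.04],[-.032,.15*np.cos(.42),.246]],x,y,a))
E
```

```text
box free z [ 1.1827 -0.002   0.5184 -0.6452] 29.70423324853523 281.9658379644802
box z fixed [ 0.5502 -0.3432  0.5388] 30.868931191478676 370.3951736114403
[0.6031 0.2662 0.3571 0.1263] 20.458097607327982 7.397309416997625
[[-0.8923  0.4191]
 [-0.6359  0.5583]
 [ 0.9989 -1.2519]
 [-0.3397 -2.1673]
 [-0.3286 -0.1067]
 [ 0.3906  0.4153]
 [ 1.3985 -0.0443]
 [-0.8203 -0.1165]
 [-0.7258 -0.7868]
 [ 0.2716  0.4034]
 [ 2.8449  0.8468]]
pocket,pull,grip [[0.4848 0.2221 0.034 ]
 [0.3854 0.185  0.04  ]
 [0.5253 0.3834 0.246 ]]
```

Run:
```python
from h import *
def fitbox(px,w,l,h,free):
    L=np.array([[-w,-l,0],[w,-l,0],[w,l,0],[-w,l,0]])/2e3
    f=lambda p,q:(proj(place(L,*p[:3])+[0,0,p[3] if free else h])-q).ravel()
    return min((least_squares(f,[.55,-.2,a0,h][:4 if free else 3],args=(np.roll(px[::-1],k,0),)) for k in range(4) for a0 in(-1,0,1)),key=lambda r:r.cost)
W=full([[345,103],[412,48],[540,130],[472,183]],6,[330,265])
for fr in(1,0):
    r=fitbox(W,56,78,.026,fr);print("white",r.x,np.degrees(r.x[2]),r.cost)
r=fitbox(full([[90,205],[145,138],[285,200],[232,275]],6,[330,265]),56,78,.026,0);print("lilac",r.x,np.degrees(r.x[2]),r.cost)
r=fitbox(full([[390,342],[452,280],[540,342],[475,395]],6,[330,265]),50,50,.022,0);print("balm",r.x,np.degrees(r.x[2]),r.cost)
def model(p):
    x,y,a,d=p;c,s=np.cos(.42),np.sin(.42)
    D=[[-.091-d,.065,.06],[-.091-d,-.065,.06],
       [.051-d,.04,.042],[.051-d,-.04,.042],[-.051-d,.04,.042],
       [-.032,.195*c,.185+.195*s],[-.032,.105*c,.185+.105*s]]
    return proj(place(D,x,y,a))
P=full([[200,443],[355,490],[333,380],[420,403],[262,447],[192,62],[283,122]],5,[200,125])
r=least_squares(lambda p:(model(p)-P).ravel(),[.6,.27,.36,.12])
print(r.x,np.degrees(r.x[2]),r.cost);print(model(r.x)-P)
x,y,a,d=r.x
print("pocket,pull,grip",place([[-d,0,.034],[-d-.106,0,.04],[-.032,.15*np.cos(.42),.246]],x,y,a))
# tin top centre
c=camera_params("scene");u=full([118,345],5,[200,125]);v=c["R"].T@np.array([(u[0]-c["cx"])/c["fx"],(u[1]-c["cy"])/c["fy"],1]);o=-c["R"].T@c["t"];print("tin",o+v*(.032-o[2])/v[2])
```

```text
Traceback (most recent call last):
  File "h.py", line 6, in proj
    c=camera_params(n);P=np.atleast_2d(X)@c["R"].T+c["t"]
ValueError: time passes only in moves, steps and waits
```

```bash
sed -i 's/c=camera_params(n);P/c=CP(n);P/; s/^def proj/import functools\nCP=functools.cache(camera_params)\ndef proj/' h.py
cat >> h.py <<'E'
def fitbox(px,w,l,h,free=0):
    L=np.array([[-w,-l,0],[w,-l,0],[w,l,0],[-w,l,0]])/2e3
    f=lambda p,q:(proj(place(L,*p[:3])+[0,0,p[3] if free else h])-q).ravel()
    return min((least_squares(f,[.55,-.2,a0,h][:4 if free else 3],args=(np.roll(px[::-1],k,0),),max_nfev=60) for k in range(4) for a0 in(-1,0,1)),key=lambda r:r.cost)
def ray(u,z):
    c=CP("scene");v=c["R"].T@np.array([(u[0]-c["cx"])/c["fx"],(u[1]-c["cy"])/c["fy"],1]);o=-c["R"].T@c["t"];return o+v*(z-o[2])/v[2]
E
python3 - <<'E'
from h import *
W=full([[345,103],[412,48],[540,130],[472,183]],6,[330,265])
for fr in(1,0):
    r=fitbox(W,56,78,.026,fr);print("white",r.x,np.degrees(r.x[2]),r.cost)
r=fitbox(full([[90,205],[145,138],[285,200],[232,275]],6,[330,265]),56,78,.026,0);print("lilac",r.x,np.degrees(r.x[2]),r.cost)
r=fitbox(full([[390,342],[452,280],[540,342],[475,395]],6,[330,265]),50,50,.022,0);print("balm",r.x,np.degrees(r.x[2]),r.cost)
def model(p):
    x,y,a,d=p;c,s=np.cos(.42),np.sin(.42)
    D=[[-.091-d,.065,.06],[-.091-d,-.065,.06],
       [.051-d,.04,.042],[.051-d,-.04,.042],[-.051-d,.04,.042],
       [-.032,.195*c,.185+.195*s],[-.032,.105*c,.185+.105*s]]
    return proj(place(D,x,y,a))
P=full([[200,443],[355,490],[333,380],[420,403],[262,447],[192,62],[283,122]],5,[200,125])
r=least_squares(lambda p:(model(p)-P).ravel(),[.6,.27,.36,.12])
print(r.x,np.degrees(r.x[2]),r.cost);print(model(r.x)-P)
x,y,a,d=r.x
print("pocket,pull,grip",place([[-d,0,.034],[-d-.106,0,.04],[-.032,.15*np.cos(.42),.246]],x,y,a))
print("tin",ray(full([118,345],5,[200,125]),.032))
E
```

```text
white [ 0.5582 -0.3386  3.1296  0.0156] 179.31068630266634 0.17564617947829392
white [ 0.5484 -0.3439 -3.1549] -180.76475603913948 0.2390294239257279
lilac [ 0.4113 -0.2956 -2.923 ] -167.47577100005364 0.56122672968495
balm [ 0.4428 -0.4319  3.1374] 179.75902856721652 1.9871659315725676
[0.6044 0.2668 0.3636 0.1256] 20.83384242465986 1.2653664751271738
[[-0.31    0.2795]
 [ 0.0747  0.2794]
 [ 0.0128 -0.308 ]
 [ 0.7911  0.138 ]
 [-0.2933 -0.294 ]
 [-0.6619 -0.8006]
 [ 0.4126  0.3333]]
pocket,pull,grip [[0.487  0.2221 0.034 ]
 [0.3879 0.1844 0.04  ]
 [0.5258 0.3834 0.246 ]]
tin [0.4345 0.4463 0.032 ]
```

```bash
cat >> h.py <<'E'
def go(p,ang=None):
    "shift in tool axes (mm) to put TCP at p; turn (deg) to put tool y at world angle ang"
    s=read_state();R=s["tool_rot"];d=R.T@(np.array(p)-s["position"])*1e3
    a=np.degrees(np.arctan2(R[1,1],R[0,1]));t=None if ang is None else -(ang-a)
    print(s["clock"],"shift",d.round(1),"turn",t)
E
python3 - <<'E'
from h import *
# tray base corners & tops of display items
for n,u in dict(trayfrontL=(290,240),trayR=(352,285),tray_r2=(370,268),boxR_base=(392,265)).items(): print(n,ray(u,0),ray(u,.03))
b=ray((390,266),0); print("box height",[(z,proj([b[0],b[1],z])) for z in(.1,.15,.2)])
go([.548,-.344,.26],0); go([.548,-.344,.15],0)
print(np.degrees(CP("top")["R"][2]),get_image("top").std())
E
```

```text
trayfrontL [0.4604 0.0696 0.    ] [0.436  0.0403 0.03  ]
trayR [ 0.4541 -0.2265 -0.    ] [ 0.4298 -0.2454  0.03  ]
tray_r2 [ 0.5536 -0.2154  0.    ] [ 0.5259 -0.2348  0.03  ]
boxR_base [ 0.6171 -0.2554 -0.    ] [ 0.5872 -0.2733  0.03  ]
box height [(0.1, array([[393.7048, 241.7391]])), (0.15, array([[395.6819, 228.7915]])), (0.2, array([[397.7499, 215.2491]]))]
0.2 shift [-644.  -637.1  -28.7] turn 63.42595528930957
0.2 shift [-644.1 -636.9   81.3] turn 63.42595528930957
[ 33.1541  -8.9522 -45.8636] 6.039470744069742
```

Emit:
{"op": "carry_out", "data": {"targets": [[-320,-318,-29,30],[-320,-318,-29,30],[-320,-318,-29,30],[-320,-318,-29,30],[-320,-318,-29,30],[-320,-318,-29,30],[-320,-318,-29,30],[-320,-318,-29,30],[-320,-318,-29,30],[-320,-318,-29,63.4]], "gripper": 0}}

```text
clock: 1.08
position: [0.39, 0.1183, 0.2584]
tool_rot: [[-0.441, 0.897, 0.001], [0.897, 0.441, 0.0], [-0.0, 0.001, -1.0]]
wrist_force: [0.2, 0.7, 0.2]
grip_width: 0.0853
grip_force: 0.0
```

```bash
python3 -c "
from h import *
go([.548,-.344,.26],0)"
```

```text
1.0833 shift [-484.6  -62.1   -1.5] turn 26.16910707853069
```

Emit:
{"op": "carry_out", "data": {"targets": [[-484,-62,-2,26.2],[-484,-62,-2,26.2],[-484,-62,-2,26.2],[-484,-62,-2,26.2],[-484,-62,-2,26.2],[-484,-62,-2,26.2],[-484,-62,-2,26.2],[-484,-62,-2,26.2],[-484,-62,-2,26.2],[-484,-62,-2,26.2]]}}

```text
clock: 1.92
position: [0.5255, -0.2759, 0.2595]
tool_rot: [[-0.001, 1.0, -0.0], [1.0, 0.001, 0.0], [0.0, -0.0, -1.0]]
wrist_force: [1.0, 0.9, -0.2]
grip_width: 0.0852
grip_force: 0.0
```

```bash
python3 -c "
from h import *
go([.548,-.344,.26],0);go([.548,-.344,.06],0);print(get_image('top').std())"
```

```text
1.9167 shift [-68.1  22.5  -0.5] turn 0.036445596071377366
1.9167 shift [-68.1  22.5 199.5] turn 0.036445596071377366
6.0390551142350475
```

Emit:
{"op": "carry_out", "data": {"targets": [[-68,22,0,0],[-68,22,0,0],[-68,22,0,0],[-68,22,40,0],[-68,22,80,0],[-68,22,120,0],[-68,22,160,0],[-68,22,195,0],[-68,22,210,0],[-68,22,210,0]]}}

```text
clock: 2.8
position: [0.5434, -0.3379, 0.0436]
tool_rot: [[-0.001, 1.0, -0.009], [1.0, 0.001, 0.008], [0.008, -0.009, -1.0]]
wrist_force: [-0.5, 0.9, 0.4]
grip_width: 0.0856
grip_force: 0.0
```

```bash
python3 -c "
from h import *
i=get_image('scene')[:,:,::-1]
cv2.imwrite('pics/g1.png',cv2.resize(i[245:335,340:450],None,fx=6,fy=6,interpolation=cv2.INTER_CUBIC))
s=read_state();print(s['position'],(proj(s['position'])-[340,245])*6)
go([.548,-.344,.006],0)"
```

```text
[ 0.5454 -0.3396  0.0469] [[373.7513 199.719 ]]
2.85 shift [-4.6  2.8 40.8] turn 0.08464420028390274
```

View pics/g1.png

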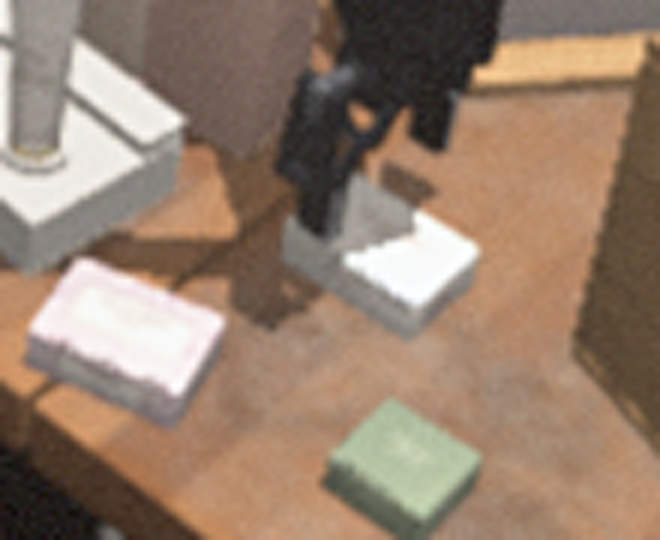

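The open fingers (tips near crop (320,235) and (430,145)) straddle the white box squarely, well clear of the others. I'll descend and close.

Emit:
{"op": "carry_out", "data": {"targets": [[-4,2,15,0],[-4,2,30,0],[-4,2,38,0],[-4,2,40.5,0],[-4,2,40.5,0],[-4,2,40.5,0],[-4,2,40.5,0]]}}

```text
clock: 3.43
position: [0.55, -0.3462, 0.0102]
tool_rot: [[-0.001, 1.0, 0.001], [1.0, 0.001, -0.001], [-0.001, 0.001, -1.0]]
wrist_force: [-1.2, 0.3, 0.9]
grip_width: 0.0852
grip_force: 0.0
```

Emit:
{"op": "carry_out", "data": {"targets": [[0,0,0,0],[0,0,0,0],[0,0,0,0],[0,0,0,0],[0,0,0,0],[0,0,0,0],[0,0,0,0],[0,0,0,0]], "gripper": 1}}

```text
clock: 4.1
position: [0.5501, -0.3464, 0.0102]
tool_rot: [[-0.001, 1.0, 0.001], [1.0, 0.001, -0.001], [-0.001, 0.001, -1.0]]
wrist_force: [-0.4, -0.0, 5.5]
grip_width: 0.0546
grip_force: 66.5
```

Emit:
{"op": "carry_out", "data": {"targets": [[0,0,-10,0],[0,0,-30,0],[0,0,-60,0],[0,0,-100,0],[0,0,-140,0],[0,0,-180,0],[0,0,-220,0],[0,0,-250,0],[0,0,-250,0],[0,0,-250,0]]}}

```text
clock: 4.93
position: [0.5501, -0.3464, 0.2619]
tool_rot: [[-0.001, 1.0, 0.004], [1.0, 0.001, -0.003], [-0.003, 0.004, -1.0]]
wrist_force: [0.1, 0.1, -3.4]
grip_width: 0.0542
grip_force: 65.7
```

```bash
python3 -c "
from h import *
go([.487,.222,.26],-69.2)"
```

```text
4.9333 shift [568.5 -62.4   0. ] turn 69.26802762276002
```

Emit:
{"op": "carry_out", "data": {"targets": [[15,-2,0,2],[40,-4,0,6],[70,-8,0,10],[105,-12,0,15],[140,-16,0,20],[175,-19,0,25],[210,-23,0,30],[245,-27,0,35],[280,-31,0,40],[315,-35,0,45]]}}

```text
clock: 5.77
position: [0.5113, -0.0288, 0.2557]
tool_rot: [[0.71, 0.705, -0.007], [0.705, -0.71, 0.002], [-0.004, -0.006, -1.0]]
wrist_force: [0.8, 0.5, -1.6]
grip_width: 0.0541
grip_force: 65.7
```

```bash
python3 -c "
from h import *
go([.487,.222,.26],-69.2)"
```

```text
5.7667 shift [ 159.4 -195.1   -3.7] turn 23.995719128686368
```

Emit:
{"op": "carry_out", "data": {"targets": [[24,-29,-4,4],[48,-58,-4,8],[72,-88,-4,12],[96,-117,-4,16],[120,-147,-4,20],[142,-174,-4,24],[154,-189,-4,24],[159,-195,-4,24],[159,-195,-4,24],[159,-195,-4,24]]}}

```text
clock: 6.6
position: [0.4872, 0.2187, 0.2611]
tool_rot: [[0.933, 0.36, -0.004], [0.36, -0.933, -0.002], [-0.004, 0.0, -1.0]]
wrist_force: [0.2, -0.1, -1.4]
grip_width: 0.0548
grip_force: 65.7
```

Emit:
{"op": "carry_out", "data": {"targets": [[0,0,30,0],[0,0,65,0],[0,0,100,0],[0,0,130,0],[0,0,150,0],[0,0,160,0],[0,0,160,0],[0,0,160,0],[0,0,160,0]]}}

```text
clock: 7.35
position: [0.4901, 0.2192, 0.105]
tool_rot: [[0.933, 0.359, 0.003], [0.359, -0.933, 0.001], [0.003, 0.001, -1.0]]
wrist_force: [0.3, 0.5, -1.7]
grip_width: 0.0544
grip_force: 65.6
```

```bash
python3 -c "
from h import *
i=get_image('scene')[:,:,::-1]
cv2.imwrite('pics/g2.png',cv2.resize(i[150:250,215:315],None,fx=6,fy=6,interpolation=cv2.INTER_CUBIC))
s=read_state();print(s['position'],s['grip_width']);print(get_image('top').std())
B=np.array([[x,y,z] for z in(0,.026) for x,y in((-.028,-.039),(.028,-.039),(.028,.039),(-.028,.039))])
p=s['position'];R=s['tool_rot'];a=np.arctan2(R[1,1],R[0,1])
print((proj(place(B,p[0],p[1],a)+[0,0,p[2]-.010])-[215,150]+.5)*6-.5)
go([.487,.222,.044],-69.2)"
```

```text
[0.4902 0.2195 0.1054] 0.054131322783241426
6.037334249171619
[[251.2684 306.1422]
 [332.0301 328.6124]
 [396.5509 266.6722]
 [318.1957 245.9223]
 [248.335  269.2983]
 [329.8696 291.4778]
 [395.103  230.4703]
 [316.0198 210.0032]]
7.45 shift [-2.3 -3.4 61.4] turn 0.24613406095160428
```

View pics/g2.png

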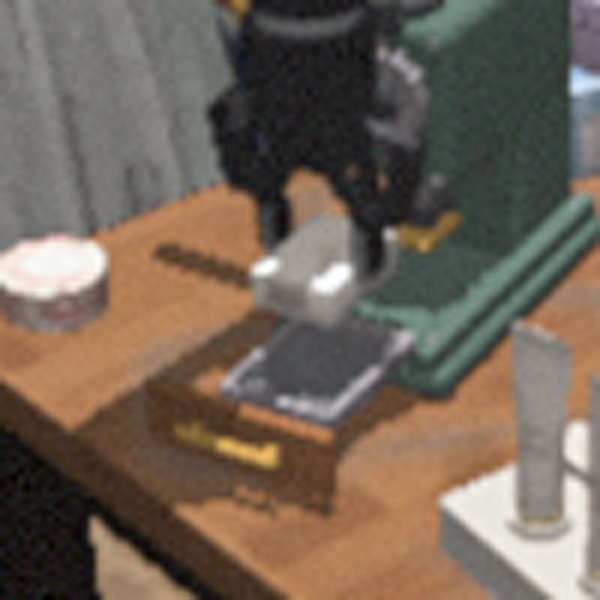

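The held box's corners, (253,306), (330,325) and (395,265), match the projection within about 1 mm, so it is centred on the tool. The pocket rim is clear below it. I'll lower the box.

Emit:
{"op": "carry_out", "data": {"targets": [[-2.3,-3.4,10,0.2],[-2.3,-3.4,22,0.2],[-2.3,-3.4,34,0.2],[-2.3,-3.4,43,0.2],[-2.3,-3.4,49,0.2],[-2.3,-3.4,52,0.2],[-2.3,-3.4,52,0.2],[-2.3,-3.4,52,0.2]]}}

```text
clock: 8.12
position: [0.485, 0.2218, 0.051]
tool_rot: [[0.934, 0.356, -0.0], [0.356, -0.934, -0.0], [-0.0, 0.0, -1.0]]
wrist_force: [0.9, -0.3, -1.1]
grip_width: 0.0546
grip_force: 65.7
```

Emit:
{"op": "carry_out", "data": {"targets": [[0,0,2,0],[0,0,4,0],[0,0,6,0],[0,0,7.5,0],[0,0,8.5,0],[0,0,8.5,0],[0,0,8.5,0]]}}

```text
clock: 8.7
position: [0.4863, 0.2222, 0.0442]
tool_rot: [[0.934, 0.356, 0.003], [0.356, -0.934, 0.001], [0.003, 0.0, -1.0]]
wrist_force: [-0.3, 0.2, 5.3]
grip_width: 0.0544
grip_force: 66.4
```

```bash
python3 -c "
from h import *
go([.487,.222,.0442],-69.2)"
```

```text
8.7 shift [ 0.6  0.4 -0. ] turn 0.06640690436454122
```

Contact came at exactly the pocket floor height. I'll release, then rise.

Emit:
{"op": "carry_out", "data": {"targets": [[0,0,0,0],[0,0,0,0],[0,0,0,0],[0,0,0,0],[0,0,-2,0],[0,0,-20,0],[0,0,-45,0],[0,0,-80,0],[0,0,-110,0],[0,0,-110,0]], "gripper": 0}}

```text
clock: 9.53
position: [0.4898, 0.2232, 0.16]
tool_rot: [[0.934, 0.356, 0.013], [0.356, -0.934, 0.004], [0.014, 0.001, -1.0]]
wrist_force: [0.9, 0.3, 1.0]
grip_width: 0.0854
grip_force: 0.0
```

```bash
python3 -c "
from h import *
i=get_image('scene')[:,:,::-1]
cv2.imwrite('pics/g3.png',cv2.resize(i[170:245,225:315],None,fx=7,fy=7,interpolation=cv2.INTER_CUBIC))
B=np.array([[x,y,.026] for x,y in((-.039,-.028),(.039,-.028),(.039,.028),(-.039,.028))])
print((proj(place(B,.487,.222,.3636)+[0,0,.034])-[225,170]+.5)*7-.5)
a=np.array([np.cos(.3636),np.sin(.3636)]);pull=np.array([.3879,.1844])
for off in(.03,):go([*(pull-off*a),.15],-69.2)
s=read_state();print(s['joints'])"
```

```text
[[312.424  301.461 ]
 [387.3861 227.8861]
 [297.3518 203.0729]
 [219.685  274.6184]]
9.5833 shift [-137.4    0.     5.9] turn 0.0692065490911773
[15.2757 11.0772 98.4956 -0.002  69.8834 84.4069]
```

View pics/g3.png

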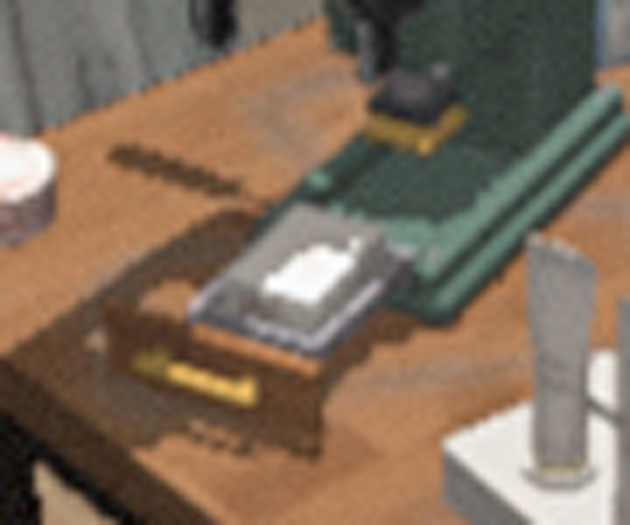

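The box lies inside the rim with its lid corners at (312,303), (387,230), (297,203), (222,275), matching the prediction. Next I'll shut the fingers, move in front of the pull and lower.

Emit:
{"op": "carry_out", "data": {"targets": [[-20,0,0,0],[-50,0,0,0],[-85,0,0,0],[-120,0,0,0],[-147,0,0,0],[-147,0,0,0],[-147,0,40,0],[-147,0,80,0],[-147,0,105,0],[-147,0,105,0]], "gripper": 1}}

```text
clock: 10.42
position: [0.3417, 0.1679, 0.0424]
tool_rot: [[0.934, 0.356, -0.013], [0.356, -0.935, -0.003], [-0.014, -0.002, -1.0]]
wrist_force: [-1.6, -0.6, 0.5]
grip_width: 0.0001
grip_force: 0.0
```

```bash
python3 -c "
from h import *
go([.3879,.1844,.026],-69.2);go([.5053,.229,.026],-69.2)"
```

```text
10.4167 shift [49.3  1.1 15.7] turn 0.04822459915644117
10.4167 shift [174.8   1.2  14. ] turn 0.04822459915644117
```

Emit:
{"op": "carry_out", "data": {"targets": [[5,1,8,0],[10,1,12,0],[20,1,12,0],[28,1,12,0],[36,1,12,0],[44,1,12,0],[52,1,12,0],[60,1,12,0],[70,1,12,0],[80,1,12,0]]}}

```text
clock: 11.25
position: [0.4235, 0.1972, 0.0358]
tool_rot: [[0.934, 0.356, -0.0], [0.356, -0.934, -0.0], [-0.0, 0.0, -1.0]]
wrist_force: [-1.0, -1.1, 1.5]
grip_width: -0.0001
grip_force: 0.9
```

```bash
python3 -c "
from h import *
go([.5053,.229,.026],-69.2)"
```

```text
11.25 shift [87.8 -0.6  9.7] turn 0.06909207883893487
```

Emit:
{"op": "carry_out", "data": {"targets": [[8,0,2,0],[16,0,4,0],[24,0,4,0],[32,0,4,0],[40,0,4,0],[48,0,4,0],[56,0,4,0],[62,0,4,0],[67,0,4,0],[70,0,4,0]]}}

```text
clock: 12.08
position: [0.4878, 0.2218, 0.0316]
tool_rot: [[0.934, 0.356, -0.002], [0.356, -0.934, -0.001], [-0.002, -0.0, -1.0]]
wrist_force: [-5.8, -4.0, 4.7]
grip_width: -0.0
grip_force: 3.6
```

Emit:
{"op": "carry_out", "data": {"targets": [[2,0,0,0],[4,0,0,0],[6,0,0,0],[8,0,0,0],[8,0,0,0],[8,0,0,0]]}}

```text
clock: 12.58
position: [0.4878, 0.2221, 0.0305]
tool_rot: [[0.934, 0.357, -0.018], [0.357, -0.934, -0.006], [-0.019, -0.0, -1.0]]
wrist_force: [-17.2, -9.1, 14.3]
grip_width: -0.0002
grip_force: 9.6
```

```bash
python3 -c "
from h import *
go([.5053,.229,.026],-69.2)"
```

```text
12.5833 shift [18.9 -0.2  4.1] turn 0.12360850251666022
```

Emit:
{"op": "carry_out", "data": {"targets": [[-10,0,0,0],[-30,0,0,0],[-50,0,0,0],[-50,0,-30,0],[-50,0,-70,0],[-50,0,-110,0],[-50,0,-150,0],[-50,0,-180,0],[-50,0,-200,0],[-50,0,-200,0]]}}

```text
clock: 13.42
position: [0.4531, 0.2085, 0.2387]
tool_rot: [[0.934, 0.356, 0.014], [0.356, -0.934, 0.004], [0.015, 0.001, -1.0]]
wrist_force: [0.6, -0.3, 0.2]
grip_width: 0.0
grip_force: 0.0
```

```bash
python3 -c "
from h import *
i=get_image('scene')[:,:,::-1]
cv2.imwrite('pics/g4.png',cv2.resize(i[125:240,215:325],None,fx=5,fy=5,interpolation=cv2.INTER_CUBIC))
for d in(0,.008):
  D=[[-.091-d,.065,.06],[-.091-d,-.065,.06],[-.091-d,-.065,.014],[-.091-d,.065,.014],[-.106-d,.032,.04],[-.106-d,-.032,.04]]
  print((proj(place(D,.6044,.2668,.3636))-[215,125]+.5)*5-.5)
"
```

```text
[[217.5051 361.1041]
 [367.0607 402.4308]
 [368.5268 453.4152]
 [221.3403 411.2413]
 [245.7291 403.0851]
 [319.2433 423.9191]]
[[211.8724 366.0894]
 [361.8791 407.7452]
 [363.4377 458.8511]
 [215.8142 416.3465]
 [240.1657 408.2836]
 [313.901  429.2837]]
```

View pics/g4.png

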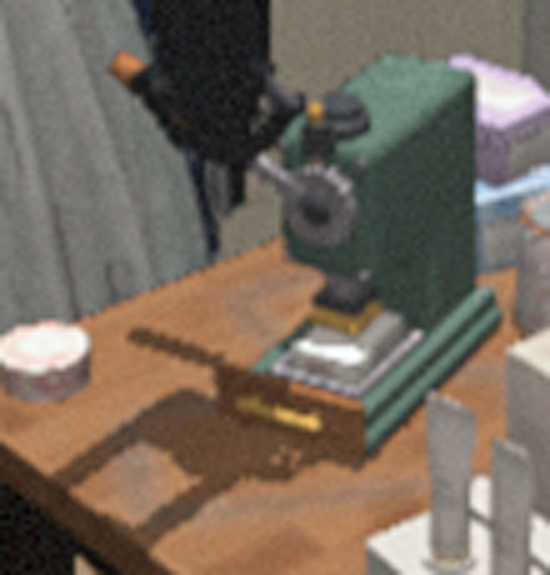

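The drawer front sits flush against the foot plate (top corners near (217,363) and (367,405), matching 0 to 3 mm out) with the box under the die, and the push met a hard stop. Next is the lever.

Emit:
{"op": "carry_out", "data": {"targets": [[0,0,-30,-7],[0,0,-60,-14],[0,0,-80,-21],[0,0,-80,-28],[0,0,-80,-35],[0,0,-80,-42],[0,0,-80,-49],[0,0,-80,-56],[0,0,-80,-63],[0,0,-80,-70]], "gripper": 0}}

```text
clock: 14.3
position: [0.4483, 0.207, 0.3097]
tool_rot: [[-0.021, 1.0, -0.003], [1.0, 0.021, -0.0], [-0.0, -0.003, -1.0]]
wrist_force: [0.9, 0.5, 0.2]
grip_width: 0.0853
grip_force: 0.0
```

```bash
cat >> h.py <<'E'
def lev(th,dz=0):
    b=.42-th;return place([[-.032,.15*np.cos(b),.185+.15*np.sin(b)-.018+dz]],.6044,.2668,.3636)[0]
E
python3 -c "
from h import *
print(lev(0),lev(.75));go(lev(0,.09),20.8)"
```

```text
[0.5258 0.3834 0.2282] [0.524  0.388  0.1184]
14.3 shift [174.8  81.2  -8.8] turn -19.58295872534133
```

Emit:
{"op": "carry_out", "data": {"targets": [[0,0,-9,-6],[30,13,-9,-12],[65,30,-9,-19.6],[100,46,-9,-19.6],[135,62,-9,-19.6],[160,74,-9,-19.6],[175,81,-9,-19.6],[175,81,-9,-19.6],[175,81,-9,-19.6],[175,81,-9,-19.6]]}}

```text
clock: 15.13
position: [0.5266, 0.3824, 0.3192]
tool_rot: [[-0.349, 0.937, -0.002], [0.937, 0.349, -0.002], [-0.001, -0.003, -1.0]]
wrist_force: [-0.1, -0.2, -0.7]
grip_width: 0.085
grip_force: 0.0
```

```bash
python3 -c "
from h import *
go(lev(0),20.8)
i=get_image('scene')[:,:,::-1]
cv2.imwrite('pics/g5.png',cv2.resize(i[100:200,205:305],None,fx=6,fy=6,interpolation=cv2.INTER_CUBIC))
s=read_state();p=s['position'];y=s['tool_rot'][:,1];print((proj(np.array([p,p+.0425*y+[0,0,.013],p-.0425*y+[0,0,.013]]))-[205,100]+.5)*6-.5)"
```

```text
15.1333 shift [ 1.3 -0.2 91. ] turn -0.34790713949529817
[[246.9872 147.5615]
 [284.1765 104.9225]
 [204.4862 150.5626]]
```

View pics/g5.png

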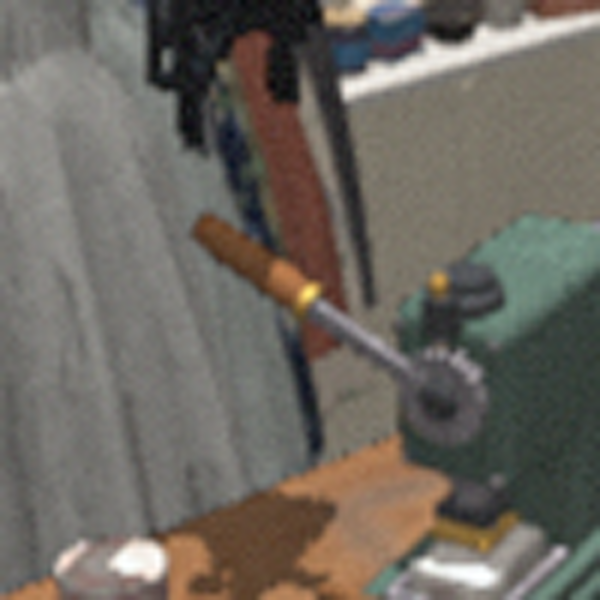

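The open fingertips at (195,148) and (284,103) are centred above the oak grip, whose middle is at (252,262). I'll descend and pinch it.

Emit:
{"op": "carry_out", "data": {"targets": [[1,0,25,0],[1,0,50,0],[1,0,72,0],[1,0,85,0],[1,0,91,0],[1,0,91,0],[1,0,91,0],[1,0,91,0]]}}

```text
clock: 15.85
position: [0.5279, 0.3844, 0.2319]
tool_rot: [[-0.349, 0.937, 0.003], [0.937, 0.349, 0.002], [0.0, 0.004, -1.0]]
wrist_force: [0.1, 1.1, 0.4]
grip_width: 0.0855
grip_force: 0.0
```

Emit:
{"op": "carry_out", "data": {"targets": [[0,0,0,0],[0,0,0,0],[0,0,0,0],[0,0,0,0],[0,0,0,0],[0,0,0,0],[0,0,0,0],[0,0,0,0],[0,0,0,0],[0,0,0,0]], "gripper": 1}}

```text
clock: 16.68
position: [0.521, 0.3831, 0.229]
tool_rot: [[-0.35, 0.937, -0.014], [0.937, 0.35, -0.005], [0.001, -0.014, -1.0]]
wrist_force: [-13.1, -4.1, 6.8]
grip_width: 0.0234
grip_force: 58.4
```

```bash
python3 -c "
from h import *
for t in(0,.15,.3,.45,.6,.7,.77):go(lev(t),20.8)"
```

```text
16.6833 shift [-1.3  4.7  0.8] turn -0.29043952324391853
16.6833 shift [ 6.3  4.9 21.9] turn -0.29043952324391853
16.6833 shift [10.6  5.2 44. ] turn -0.29043952324391853
16.6833 shift [11.6  5.5 66.4] turn -0.29043952324391853
16.6833 shift [ 9.2  5.9 88.8] turn -0.29043952324391853
16.6833 shift [  5.8   6.1 103.4] turn -0.29043952324391853
16.6833 shift [  2.5   6.3 113.4] turn -0.29043952324391853
```

Pinched (23 mm). The grip pulled the gripper about 6 mm sideways, so I'll relieve that and follow the arc down.

Emit:
{"op": "carry_out", "data": {"targets": [[2,-4,6,0],[5,-6,14,0],[7,-6,22,0],[9,-6,30,0],[10,-6,38,0],[11,-6,46,0],[12,-6,54,0],[12,-6,62,0],[12,-6,70,0],[12,-6,78,0]]}}

```text
clock: 17.52
position: [0.5168, 0.3948, 0.154]
tool_rot: [[-0.35, 0.937, 0.001], [0.937, 0.35, 0.003], [0.002, 0.002, -1.0]]
wrist_force: [-5.3, -0.2, 13.2]
grip_width: 0.0228
grip_force: 60.3
```

```bash
python3 -c "
from h import *
for t in(.5,.6,.7,.77):go(lev(t),20.8)"
```

```text
17.5167 shift [-1.3  4.3 -1. ] turn -0.32045004687577716
17.5167 shift [-3.2  4.3 13.9] turn -0.32045004687577716
17.5167 shift [-6.7  4.3 28.5] turn -0.32045004687577716
17.5167 shift [-9.9  4.3 38.5] turn -0.32045004687577716
```

Emit:
{"op": "carry_out", "data": {"targets": [[-1,-1,6,0],[-2,-1,12,0],[-4,-1,18,0],[-5,-1,24,0],[-7,-1,30,0],[-8,-1,34,0],[-9,-1,38,0],[-9,-1,38,0],[-9,-1,38,0],[-9,-1,38,0]]}}

```text
clock: 18.35
position: [0.5195, 0.3874, 0.1173]
tool_rot: [[-0.35, 0.937, 0.002], [0.937, 0.35, 0.005], [0.004, 0.004, -1.0]]
wrist_force: [-6.1, 4.8, 11.1]
grip_width: 0.0231
grip_force: 63.0
```

```bash
python3 -c "
from h import *
for t in(.7,.77):go(lev(t),20.8)
i=get_image('scene')[:,:,::-1]
cv2.imwrite('pics/g6.png',cv2.resize(i[125:240,205:325],None,fx=5,fy=5,interpolation=cv2.INTER_CUBIC))
def lp(r,b): return place([[-.032,r*np.cos(b),.185+r*np.sin(b)]],.6044,.2668,.3636)
for t in(.5,.65,.75,.8):print(t,(np.vstack([proj(lp(r,.42-t)) for r in(.195,.105,.04)])-[205,125]+.5)*5-.5)"
```

```text
18.35 shift [ 1.3  4.5 -8.2] turn -0.3304478444748469
18.35 shift [-2.   4.5  1.7] turn -0.3304478444748469
0.5 [[157.5577 167.4335]
 [254.711  182.6321]
 [327.7598 194.0598]]
0.65 [[165.8055 201.5707]
 [258.7923 201.4453]
 [329.2051 201.3504]]
0.75 [[173.6749 224.05  ]
 [262.8865 213.913 ]
 [330.7197 206.2053]]
0.8 [[178.2868 235.1382]
 [265.3291 220.0827]
 [331.6366 208.6136]]
```

View pics/g6.png

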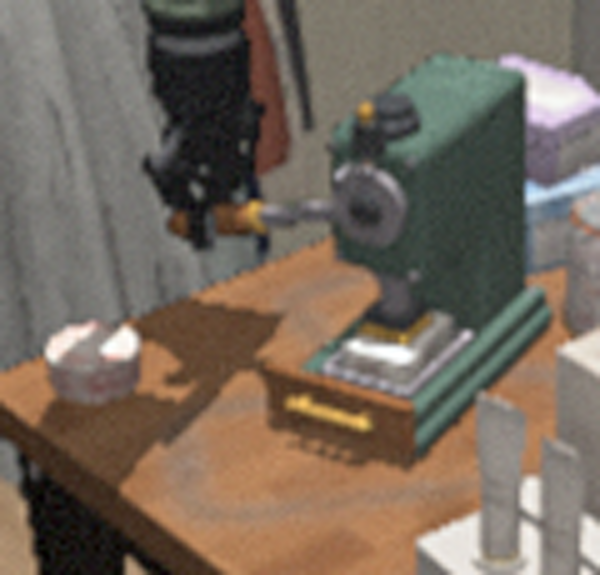

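The lever end at (172,222) and collar at (258,213) match about 0.75 rad, with the die on the box and the drawer shut. I'll add 2.5 mm of margin and hold.

Emit:
{"op": "carry_out", "data": {"targets": [[-1,0,1.5,0],[-1,0,2.5,0],[-1,0,2.5,0],[-1,0,2.5,0],[-1,0,2.5,0],[-1,0,2.5,0],[-1,0,2.5,0],[-1,0,2.5,0],[-1,0,2.5,0],[-1,0,2.5,0]]}}

```text
clock: 19.23
position: [0.5197, 0.3868, 0.1153]
tool_rot: [[-0.35, 0.937, 0.002], [0.937, 0.35, 0.006], [0.005, 0.004, -1.0]]
wrist_force: [-8.2, 4.8, 12.2]
grip_width: 0.023
grip_force: 63.4
```

```bash
python3 -c "
from plant import *
print(close_job())"
```

```text
the job is handed in; nothing more can be done
None
```

The job is handed in at 19 s with the white soap box in the shut drawer and the lever held at about 0.76 rad (third click) at 12 N; the drawer closing and click depth were judged from camera and force readings, and no verdict was returned.

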